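# Refit the washed knock-box bar and hold it for the wing nut

### The job

The knock box has been washed and its cross bar lies on the ribbed drying mat. Take the bar by its wooden grip, thread it through the large rubber bush in the box wall facing the mat and on, straight across the box, through the small bush in the opposite wall, until the steel collar sits against the first bush and the threaded end sticks out on the far side. Finish while still holding the grip with the bar fully home, so that I can spin the wing nut on; do not shove or tip the box, and leave the other things where they are.

Things in the scene. Friction and masses are not known exactly. Their poses are not given: they have to be found in the camera images.
- knock_bar: Knock bar, 240 mm long, 0.12 kg, round about its y axis; origin on the axis at the collar's inner face, +y to the nose. Rubber sleeve 18 mm thick, y = 0 to 135; collar 32 mm wide, y = 0 to -6; wooden grip 22 mm thick, y = -6 to -58. It starts level in a groove of the mat, nose to the left (world +y, within 0.3 rad), axis 20 mm above the work surface (z = 0).
- bar_grip (a point): middle of the wooden grip, on the bar's axis, 32 mm behind the collar's inner face; grasp here from above, firmly (the bar balances some 35 mm ahead of the collar; held loosely, its nose droops), fingers closing across the bar. Collar and grip overhang the mat's right-hand end at the start, so fingers can straddle the grip right down to the work surface. Axes as the bar
- bar_nose (a point): tip of the bar's bare steel threaded spigot, on the axis, 182 mm from the collar's inner face; the spigot is 12 mm in diameter from y = 135 to 182 mm of the bar, its last 8 mm tapering to 6 mm; axes as the bar
- knock_box: Open-topped square steel knock box, loose on a rubber foot, 150 x 150 mm, rim 125 mm high, walls 3 mm, about 1.9 kg; slides if pushed with over roughly 10 N. Origin at the centre of its underside, z up. Large bush in its -y wall (facing the mat), small bush in its +y wall, bores on one line along the box's y, at x = 0, 98 mm above the underside. Turned up to 0.25 rad either way.
- entry_bush (a point): centre of the outer mouth of the large bush, 81 mm from the box's centre on the -y side, where the collar comes to rest; bore 23 mm in diameter, 13 mm long, mouth flared to about 26 mm; axes as the box, the bar goes in along +y
- far_bush (a point): centre of the outer end of the small bush, 79 mm from the box's centre on the +y side, 160 mm beyond entry_bush along y; bore 17 mm in diameter, 13 mm long, its inner mouth (66 mm from the box's centre) flared to about 24 mm; axes as the box. With the collar home the nose stands 22 mm out of it
- drying_mat: Grey ribbed silicone mat, 128 x 170 mm, 14 mm high over its ribs, ribs along its y axis, origin at the centre of its underside; it is stuck to the work surface
- wing_nut: Small steel wing nut, about 45 mm over the wings, 20 mm high, lying left of the box; leave it alone; origin at the centre of its underside
- tamper: coffee tamper, 58 mm in diameter, 102 mm high, behind the box to the left; leave it alone
- pitcher_a: steel milk pitcher, 86 x 124 mm, 104 mm high, at the left; leave it alone
- cup_front: white coffee cup standing upside down, 88 x 113 mm, 60 mm high, at the front left; leave it alone
- filter_basket: steel filter basket, 68 mm in diameter, 25 mm high, at the back; leave it alone
- grinder_brush: brush with a wooden handle, 31 x 182 mm, 20 mm high, lying at the back right; leave it alone

How it is judged (in metres and radians):
On the way, in this order (a step that is already met when the one before it is completed fails the run):
1. the bar's nose has passed through the large bush into the box (y of bar_nose in the frame of entry_bush above 0.03 m and x of bar_nose in the frame of entry_bush between -0.012 and 0.012 m and z of bar_nose in the frame of entry_bush between -0.012 and 0.012 m and angle between the y axis of knock_bar and the y axis of knock_box, either way round below 0.15 rad), for 0.1 s.
2. the nose has come out through the small bush while the bar runs through both (y of bar_nose in the frame of far_bush above 0.003 m and x of bar_nose in the frame of far_bush between -0.007 and 0.007 m and z of bar_nose in the frame of far_bush between -0.007 and 0.007 m and angle between the y axis of knock_bar and the y axis of knock_box, either way round below 0.08 rad), for 0.1 s.
At the end, for the whole second after the job is handed in: collar within 5 mm of the large bush, nose at least 12 mm out of the small one, bar axis within 7 mm of both bore centres and 0.08 rad of their line; fingers hold it (over 2 N) and it is still; box upright, within 25 mm of its start (y of knock_bar in the frame of entry_bush above -0.005 m and x of knock_bar in the frame of entry_bush between -0.007 and 0.007 m and z of knock_bar in the frame of entry_bush between -0.007 and 0.007 m and y of bar_nose in the frame of far_bush above 0.012 m and x of bar_nose in the frame of far_bush between -0.007 and 0.007 m and z of bar_nose in the frame of far_bush between -0.007 and 0.007 m and angle between the y axis of knock_bar and the y axis of knock_box, either way round below 0.08 rad and contact force between the fingers and knock_bar above 2 N and linear speed of knock_bar below 0.02 m/s and distance of knock_box from where it was at the start of the episode below 0.025 m and angle between knock_box's own z axis and vertical below 0.05 rad); the arm keeps its last pose, push and grip.
It fails at once if the knock box is shoved more than 25 mm or tipped more than 0.15 rad (distance of knock_box from where it was at the start of the episode above 0.025 m or angle between knock_box's own z axis and vertical above 0.15 rad).
It fails at once if the wing nut or one of the objects around the work is moved more than 30 mm (distance of any of wing_nut, tamper, grinder_brush from where it was at the start of the episode above 0.03 m).
It also fails if it takes over 58 s, if anything falls off the work surface, if the arm or the gripper's body presses on something with over 40 N, if the wrist force passes 120 N, or if a joint passes its speed limit or range.

### The arm

A 6-joint arm with a two-finger parallel gripper is mounted at the origin on a cart in front of the work surface, level with it; the furniture and walls round the work are solid. World frame = base frame: x ahead of the robot, y to its left, z up, the work surface at z = 0. Lengths are in mm, angles in degrees, forces in N, time in s.
With the tool pointing down it reaches from about 350 to 850 mm from the base axis. Payload 8.1 kg.
Tool frame: the origin (TCP) lies between the finger pads; the fingertips stand 22 mm ahead of it and the grasp point (between the pads) lies 3 mm ahead of it (r.nose_length is the z of the fingertips in the tool frame, in mm); z points along the fingers, x is the direction in which the jaws open and shut, and the axes are right-handed (so a half turn about z gives the same grasp; the last joint's range is limited). The gripper opens to 85 mm and grips with 20 to 120 N. Pads are 22 mm wide; open, the fingers measure 114 mm over their backs; the gripper's body (76 mm by 85 mm) begins 54 mm behind the grasp point. The pads swing forward as they close: fully open they stand 13 mm farther back than shut.
Start: joints at [-78.346, 7.471, 85.268, -0, 87.261, -4.893], TCP at [170.902, -575.151, 253.292] pointing down, gripper open.
Joint ranges: [-169.43, 169.43], [-51.17, 129.36], [1.28, 143.12], [-76.62, 256.62], [0, 156.53], [-152.29, 152.29]. Speed limits (degrees/s): [136.94, 136.94, 159.86, 180, 180, 180].

### API

Orientations are given as [roll, pitch, yaw] about the fixed x, y, z axes, in that order (R = Rz(yaw) Ry(pitch) Rx(roll)).
In Python, from bench import r gives the robot as it stands.
- The arm moves only by the shell command python3 -m jog 'ROWS' [FORCE]. ROWS is JSON, a list of rows, each a list of 5 numbers: the shift along the tool's x, y, z in m, then the turn about the tool's z in degrees, then the opening in per cent of the stroke, from 0 (shut) to 100 (fully open). A call has 1 to 8 rows; each row is the pose to reach, as a shift and turn from the pose measured when the call began, along the tool's axes at that moment; what a row does not reach only later rows make up. A row lasts 1/10 s, in which the tool goes at most 50 mm and 8.59 degrees, less where a joint would pass 70% of its speed; a pose out of reach is approached as far as the arm can. A call with a gripper value outside its range is refused whole. The fingers move at their own pace and stop on an object; FORCE is the grip in N (left out, the last holds). Time passes only in rows, so rows that repeat a pose let the fingers close. It gives the time, the measured TCP pose, the force and the opening at its end, in the units of the state.
- r.sense(): the state, without advancing time (a new reading comes with each control period).
- r.snapshot(name): name is "scene" or "top" or "wrist"; returns a dict with "image" (384x512x3 uint8, red, green, blue), "K" (3x3 intrinsics, pixels), "T" (4x4, takes a point from camera to world coordinates); the wrist camera has in their place "tool_from_camera" (4x4, takes a point from camera to tool coordinates, whose origin is the TCP and whose axes are the tool frame's). Camera axes: x right, y down, z forward; pixel columns grow to the right and rows downward; lengths in mm; the calibration is good to about 2 mm. A picture is of the moment at which its call begins: read the wrist's pose just before it. There is no depth.
- r.hand_in(): hands the job in, once; it reports no verdict.
Trained networks look in a picture, given as the dict that the camera call returned (one of the last four; its "shot" number tells which), for a name from the list of things; names that differ only in an ending like _2 or _b are one class to them, and where a whole thing is asked for, a point or a joint stands for the part that bears it (a point fixed in the world has none). Each returns a list of dicts, best first, with "conf" (0 to 1); they miss things now and then, are a little off and sometimes report something else, mostly with a low value. They report only what shows in the picture. A call takes as long as a camera call.
- r.search_frame(picture, label): "bbox" ([left, top, right, bottom] in pixels, round what is visible of it).
- r.pinpoint(picture, label): "uv" ([column, row] in pixels: a listed point, or the origin of a listed thing).
The state is a dict: "time": time; "joint_pos": joint angles; "qd": joint speeds; "joint_efforts": joint torques, N m; "tool_pos": TCP position; "tcp_rot": TCP orientation; "ft_force": force on the tool from outside, world axes, zero at the start; "wrist_torque": the same for the moment, N m; "finger_gap": finger opening in mm.
Only numpy, scipy, OpenCV 4.12 (cv2) and the standard library are available. Lean on these libraries where they do the work, as an engineer would, in place of code of your own. Each camera call takes 0.05 s, during which the arm holds its last target. There are 200 camera calls.

## Working session

There is one attempt and no reset: what is moved stays moved. The work goes in short steps, Python scripts to look and compute and a shell command to move; the robot and the scene stay as the last step left them, time stands still between calls to the robot, and variables do not carry over. Pictures are saved under pics/ and viewed, about 8 in all and at most 12, crops included, and the job is handed in when it is done.

```bash
mkdir -p pics; ls; cat > h.py <<'E'
import numpy as np, cv2
from scipy.spatial.transform import Rotation as Ro
from bench import r
def pose():
    s=r.sense(); return np.array(s["tool_pos"]),Ro.from_euler('xyz',s["tcp_rot"],degrees=True).as_matrix(),s
def snap(n):
    p,R,s=pose(); d=r.snapshot(n)
    if n=="wrist":
        T=np.eye(4);T[:3,:3]=R;T[:3,3]=p; d["TW"]=T@np.array(d["tool_from_camera"])
    else: d["TW"]=np.array(d["T"])
    return d
def ray(d,uv):
    T=d["TW"]; v=T[:3,:3]@np.linalg.solve(np.array(d["K"]),[uv[0],uv[1],1.]); return T[:3,3],v/np.linalg.norm(v)
def atz(d,uv,z):
    o,v=ray(d,uv); return o+v*(z-o[2])/v[2]
def tri(rs):
    A=sum(np.eye(3)-np.outer(v,v) for o,v in rs); b=sum((np.eye(3)-np.outer(v,v))@o for o,v in rs)
    x=np.linalg.solve(A,b); return x,[np.linalg.norm((np.eye(3)-np.outer(v,v))@(x-o)) for o,v in rs]
def proj(d,P):
    q=np.linalg.inv(d["TW"])@np.append(P,1); q=np.array(d["K"])@q[:3]; return q[:2]/q[2]
def save(d,n): cv2.imwrite("pics/"+n,cv2.cvtColor(d["image"],cv2.COLOR_RGB2BGR))
E
python3 - <<'E'
from h import *
np.set_printoptions(precision=1,suppress=True)
ims=[]
Z=dict(knock_bar=20,bar_grip=20,bar_nose=20,knock_box=0,entry_bush=98,far_bush=98,drying_mat=0,wing_nut=0,tamper=0,pitcher_a=0,grinder_brush=0)
R={}
for n in("scene","top"):
    d=snap(n);ims.append(d["image"]);print(n,d["TW"][:3,3])
    for k in Z:
        q=r.pinpoint(d,k)[:2]
        for i,a in enumerate(q):
            if i==0:R.setdefault(k,[]).append(ray(d,a["uv"]))
            print(k,np.round(a["conf"],2),np.array(a["uv"]),atz(d,a["uv"],Z[k]))
for k in R:
    if len(R[k])==2:print(k,tri(R[k]))
s=r.sense();print(s)
for n,i in zip("st",ims):cv2.imwrite(f"pics/{n}0.png",cv2.cvtColor(i,cv2.COLOR_RGB2BGR))
E
```

```text
pics
scene [-17.  793.4 732.1]
knock_bar 0.86 [336.3 179.9] [ 485.3 -289.5   20. ]
bar_grip 0.98 [339.9 178.4] [ 480.8 -303.4   20. ]
bar_nose 0.82 [290.4 201.6] [ 531.6 -112.3   20. ]
knock_box 0.7 [245.8 260.9] [494.9 137.2   0. ]
entry_bush 0.96 [273.6 210.6] [482.7  42.9  98. ]
far_bush 0.96 [218.  242.8] [510.3 214.4  98. ]
drying_mat 0.8 [313.9 195.7] [ 509.3 -203.7    0. ]
wing_nut 0.73 [181.5 303.4] [521.9 327.2   0. ]
wing_nut 0.58 [244.5 190.1] [ 687.8 -108.     0. ]
tamper 0.85 [154.  256.4] [681.8 256.6   0. ]
pitcher_a 0.67 [137.2 292.1] [623.2 361.3   0. ]
grinder_brush 0.46 [280.  163.7] [ 692.3 -301.     0. ]
top [ 286.7   19.8 1342.7]
knock_bar 0.9 [351. 226.] [ 478.2 -287.8   20. ]
bar_grip 0.71 [360.3 224.8] [ 482.3 -318.2   20. ]
bar_nose 0.63 [297.1 211.3] [ 526.1 -113.9   20. ]
knock_box 0.84 [220.1 219.1] [502.7 138.8   0. ]
entry_bush 0.78 [246.8 224.3] [471.1  48.2  98. ]
far_bush 0.83 [194.4 212.7] [506.5 209.4  98. ]
drying_mat 0.93 [324.1 219. ] [ 504.1 -204.7    0. ]
drying_mat 0.61 [348.2 166.3] [ 685.5 -292.4    0. ]
wing_nut 0.44 [159.6 208.8] [536.6 3
[... 1050 characters left out ...]
.7,   5.3]), [np.float64(2.3542628687898888), np.float64(2.3542628687899274)])
pitcher_a (array([614.1, 367.6,  10.6]), [np.float64(0.13737080803976676), np.float64(0.13737080803961044)])
grinder_brush (array([ 682.9, -291.5,    6.8]), [np.float64(2.791571882586393), np.float64(2.791571882586494)])
{'time': 1.2, 'joint_pos': array([-78.3,   7.5,  85.3,   0. ,  87.3,  -4.9]), 'qd': array([-0. ,  0.1,  0. ,  0. ,  0.1,  0. ]), 'joint_efforts': array([  0. , -56.9, -50.1,  -0. ,   0. ,  -0. ]), 'tool_pos': array([ 170.9, -575.1,  253.3]), 'tcp_rot': array([-180. ,   -0. ,  -73.5]), 'ft_force': array([-0.2,  0.5, -0.3]), 'wrist_torque': array([ 0. , -0.1, -0. ]), 'finger_gap': 85.24399490622781}
```

```bash
python3 -c "
import cv2
cv2.imwrite('pics/a.png',cv2.vconcat([cv2.resize(cv2.imread('pics/s0.png')[120:340,100:400],(800,587))]))"
```

```text
(no output)
```

View pics/a.png

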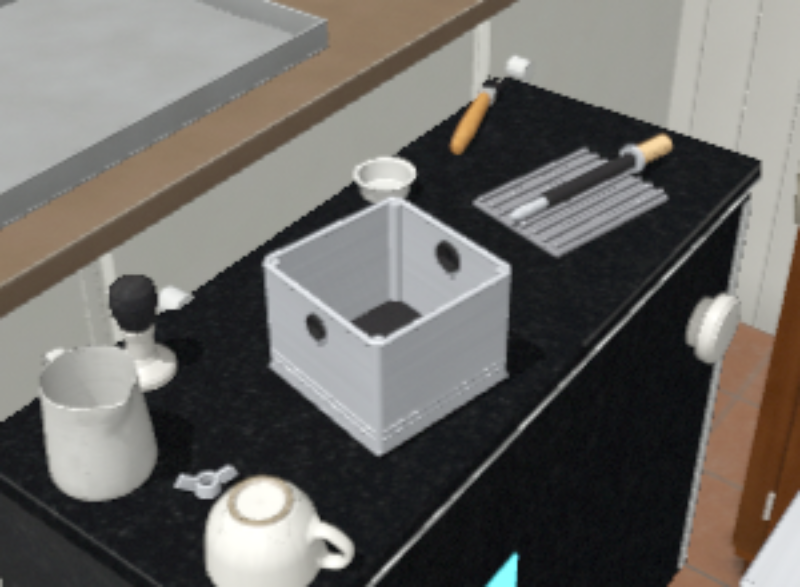

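```bash
python3 - <<'E'
from h import *
p,R,s=pose()
print(R.round(3)); print(R.T@(np.array([478,-300,230])-p))
print(np.array(r.snapshot("wrist")["tool_from_camera"]).round(2))
E
```

```text
[[ 0.285 -0.959  0.   ]
 [-0.959 -0.285 -0.   ]
 [ 0.    -0.    -1.   ]]
[-176.29650786 -372.74218496   23.30290951]
[[   1.     -0.      0.      0.2 ]
 [  -0.      0.96    0.27  -66.31]
 [  -0.     -0.27    0.96 -119.66]
 [   0.      0.      0.      1.  ]]
```

The scene picture shows the bar on the mat at upper right (grip ≈ 655,150 in the crop, nose ≈ 520,215). The box is in the middle, with its bushes at ≈ 447,257 and 316,327. The route between mat and box is clear.

```bash
python3 -m jog '[[-0.022,-0.047,0.003,-8,100],[-0.044,-0.093,0.006,-16,100],[-0.066,-0.140,0.009,-24,100],[-0.088,-0.186,0.012,-32,100],[-0.110,-0.233,0.015,-40,100],[-0.132,-0.280,0.018,-48,100],[-0.154,-0.326,0.021,-56,100],[-0.176,-0.373,0.023,-58.5,100]]' 60
python3 -m jog '[[0,0,0,0,100],[0,0,0,0,100]]'
cat > look.py <<'E'
from h import *
import sys
np.set_printoptions(precision=1,suppress=True)
d=snap("wrist")
for a in sys.argv[2:]:
    k,z=a.split(":")
    for q in r.pinpoint(d,k)[:1]: print(k,round(q["conf"],2),np.array(q["uv"]),atz(d,q["uv"],float(z)))
save(d,sys.argv[1]); p,R,s=pose(); print(p,s["tcp_rot"],s["time"],s["ft_force"],s["finger_gap"])
E
python3 look.py w1.png knock_bar:20 bar_grip:20 bar_nose:20 entry_bush:98
```

```text
time: 2.05
tool_pos: [469.8, -307.3, 230.9]
tcp_rot: [180.0, -0.0, -14.7]
ft_force: [0.1, -0.4, 0.7]
finger_gap: 85.7
time: 2.25
tool_pos: [470.7, -306.1, 230.8]
tcp_rot: [180.0, -0.0, -14.5]
ft_force: [-0.6, -0.1, 0.7]
finger_gap: 85.6
knock_bar 0.59 [273.2 155.3] [ 491.1 -297.1   20. ]
[ 469.  -308.5  231. ] [180.   -0.  -14.8] 2.5 [ 0.3 -0.6 -0.1] 85.40103714418126
```

View pics/w1.png

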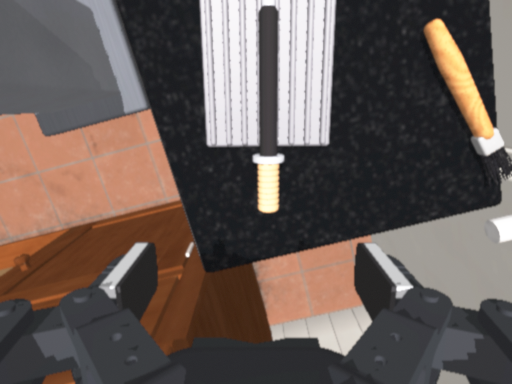

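The wrist picture shows the bar running straight up the image, with the collar at ≈ (268,158) and the grip from (268,165) to (268,212). I'll work out the grip position and bar direction from this.

```bash
python3 - <<'E'
from h import *
np.set_printoptions(precision=2,suppress=True)
d=snap("wrist");im=d["image"].astype(int)
g=im.sum(2); R_,G,B=im[...,0],im[...,1],im[...,2]
pts=[]
for v in range(20,145,5):   # dark sleeve
    row=g[v,240:300]; u=np.where(row<250)[0]
    if len(u): pts.append(((u.min()+u.max())/2+240,v))
pts=np.array(pts); print(pts[::4])
P=np.array([atz(d,p,20) for p in pts])
f=np.polyfit(P[:,1],P[:,0],1); print("slope deg",np.degrees(np.arctan(f[0])),"resid",np.std(P[:,0]-np.polyval(f,P[:,1])))
w=(R_>170)&(R_-B>60); w[:,:245]=0;w[:,295:]=0;w[:150]=0;w[230:]=0
y,x=np.where(w);print("grip px",x.mean(),x.min(),x.max(),y.min(),y.max())
top=atz(d,(x.mean(),y.min()),22);bot=atz(d,(x.mean(),y.max()),20);print(top,bot)
for yy in(-320,-287,-113):print(yy,np.polyval(f,yy))
for i in range(3):
  p,R,s=pose();print(p,s["tcp_rot"])
E
```

```text
[[268.5  20. ]
 [268.5  40. ]
 [268.5  60. ]
 [268.5  80. ]
 [268.5 100. ]
 [268.5 120. ]
 [268.5 140. ]]
slope deg 14.069588838084321 resid 0.18299123228839573
grip px 269.31898734177213 259 279 161 209
[ 484.31 -304.01   22.  ] [ 471.79 -354.07   20.  ]
-320 479.721239201159
-287 487.99164807452587
-113 531.5992584977332
[ 469.   -308.4   231.04] [179.97  -0.03 -14.79]
[ 469.   -308.4   231.04] [179.97  -0.03 -14.79]
[ 469.   -308.4   231.04] [179.97  -0.03 -14.79]
```

```bash
python3 -m jog '[[0.005,0.004,0.04,-0.3,100],[0.010,0.008,0.08,-0.6,100],[0.013,0.0127,0.12,-0.7,100],[0.013,0.0127,0.131,-0.7,100],[0.013,0.0127,0.131,-0.7,100],[0.013,0.0127,0.131,-0.7,100]]'
python3 look.py w2.png knock_bar:20 bar_grip:20
```

```text
time: 3.15
tool_pos: [479.0, -324.9, 102.0]
tcp_rot: [179.9, -0.1, -14.1]
ft_force: [0.4, -0.5, 0.2]
finger_gap: 85.5
knock_bar 0.98 [256.2 158.3] [ 487.2 -293.6   20. ]
bar_grip 0.97 [255.4 209.6] [ 478.6 -325.8   20. ]
[ 479.7 -325.1  102.9] [179.9  -0.3 -14.1] 3.3 [ 0.9 -0.7 -0.7] 85.58878451562566
```

View pics/w2.png

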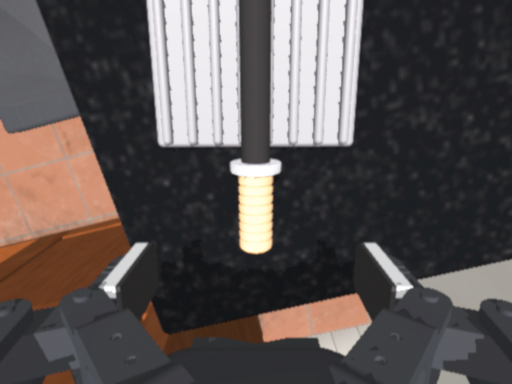

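The grip lies midway between the fingers and in line with them: collar ≈ (256,167), grip centre ≈ (256,210). I'll go down and grip.

```bash
python3 -m jog '[[0,0,0.03,0,100],[0,0,0.06,0,100],[0,0,0.075,0,100],[-0.001,0.001,0.079,0,100],[-0.001,0.001,0.079,0,100],[-0.001,0.001,0.079,0,100]]' 100
python3 -m jog '[[0,0,0,0,0],[0,0,0,0,0],[0,0,0,0,0],[0,0,0,0,0],[0,0,0,0,0],[0,0,0,0,0],[0,0,0,0,0],[0,0,0,0,0]]' 100
```

```text
time: 3.9
tool_pos: [479.8, -326.9, 25.6]
tcp_rot: [179.8, -0.4, -14.1]
ft_force: [-1.1, 0.3, 0.3]
finger_gap: 85.4
time: 4.7
tool_pos: [479.6, -326.9, 25.6]
tcp_rot: [179.8, -0.4, -14.1]
ft_force: [-3.1, -0.2, 4.3]
finger_gap: 19.1
```

```bash
python3 -m jog '[[0,0,-0.02,0,0],[0,0,-0.05,0,0],[0,0,-0.09,0,0],[0,0,-0.13,0,0],[0,0,-0.17,0,0],[0,0,-0.21,0,0],[0,0,-0.25,0,0],[0,0,-0.275,0,0]]' 120
python3 -m jog '[[-0.004,-0.02,0,0,0],[-0.012,-0.06,0,0,0],[-0.021,-0.1,0,0,0],[-0.029,-0.14,0,0,0],[-0.037,-0.18,0,0,0],[-0.045,-0.22,0,0,0],[-0.05,-0.24,0,0,0],[-0.05,-0.24,0,0,0]]'
python3 -m jog '[[-0.004,-0.02,0,0,0],[-0.012,-0.06,0,0,0],[-0.021,-0.1,0,0,0],[-0.029,-0.14,0,0,0],[-0.037,-0.18,0,0,0],[-0.042,-0.205,0,0,0],[-0.042,-0.208,0,0,0],[-0.042,-0.208,0,0,0]]'
python3 look.py w3.png knock_box:0 bar_grip:300 knock_bar:300 entry_bush:98 far_bush:98
```

```text
time: 5.5
tool_pos: [479.0, -326.1, 304.3]
tcp_rot: [179.7, -0.6, -14.1]
ft_force: [1.2, -0.9, -0.9]
finger_gap: 18.8
time: 6.3
tool_pos: [489.0, -78.4, 302.4]
tcp_rot: [179.8, -0.6, -13.9]
ft_force: [-0.0, -0.4, -0.9]
finger_gap: 18.2
time: 7.1
tool_pos: [498.4, 133.4, 300.8]
tcp_rot: [179.7, -0.6, -13.8]
ft_force: [-0.6, -0.0, -1.4]
finger_gap: 18.9
bar_grip 0.56 [253.7 263.5] [498.1 137.  300. ]
knock_bar 0.62 [255.3 189.1] [506.2 167.  300. ]
[498.4 132.5 301.2] [179.8  -0.6 -14. ] 7.4 [-0.4  0.8 -1.1] 18.696867918629298
```

View pics/w3.png

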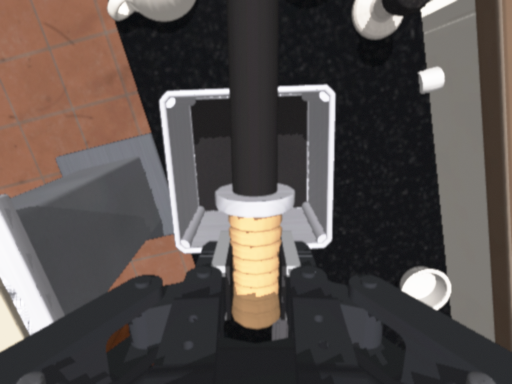

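The box rim shows clearly below the bar, with outer corners at ≈ (163,97), (333,88), (330,245) and (181,250). The bar is held straight, with the collar at ≈ (255,200). I'll fit lines to the rim and the sleeve edges.

```bash
cat > fit.py <<'E'
from h import *
from scipy.optimize import least_squares
np.set_printoptions(precision=2,suppress=True)
def edge(img,pts,dirn,span):  # strongest gradient position along dirn near pts
    out=[]
    for p in pts:
        t=np.arange(-span,span+.01,.25); q=np.array(p)[None]+t[:,None]*np.array(dirn)[None]
        v=cv2.remap(img,q[:,0].astype(np.float32),q[:,1].astype(np.float32),cv2.INTER_LINEAR).ravel()
        v=cv2.GaussianBlur(v[:,None],(1,9),2).ravel(); g=np.gradient(v); i=g[4:-4].argmax()+4
        if g[i]>3: out.append(q[i])
    return np.array(out)
def line(P):
    vx,vy,x0,y0=cv2.fitLine(P.astype(np.float32),cv2.DIST_HUBER,0,.01,.01).ravel(); return np.array([x0,y0]),np.array([vx,vy])
def bar(d,lp,rp,rad=9):
    K=np.array(d["K"]); N=[]
    for P in(lp,rp):
        p,v=line(P); n=np.cross(np.linalg.solve(K,[*p,1]),np.linalg.solve(K,[*(p+50*v),1])); N.append(n/np.linalg.norm(n))
    u=np.cross(*N);u/=np.linalg.norm(u)
    a=N[0] if N[0][0]>0 else -N[0]; b=N[1] if N[1][0]>0 else -N[1]   # both +x
    h=np.arccos(np.clip(a@b,-1,1))/2; c=np.cross(a+b,u); c/=np.linalg.norm(c); c*=np.sign(c[2])
    return c*rad/np.sin(h),u  # nearest axis point to camera, direction (cam)
E
python3 - <<'E'
from fit import *
d=snap("wrist");g=cv2.cvtColor(d["image"],cv2.COLOR_RGB2GRAY).astype(np.float32)
L=edge(g,[(165+(v-97)*18/153,v) for v in range(110,236,3)],(1,0),8)
Rr=edge(g,[(334-(v-88)*3/155,v) for v in range(105,230,3)],(-1,0),8)
T=edge(g,[(u,97-(u-163)*9/170-1) for u in list(range(178,222,3))+list(range(285,318,3))],(0,1),8)
B=edge(g,[(u,251) for u in range(186,204,2)],(0,-1),6)
W=[np.array([atz(d,p,125)[:2] for p in Q]) for Q in(L,Rr,T,B)]
S=[( -1,0),(1,0),(0,1),(0,-1)]
def res(x,ws=W):
    c,s=np.cos(x[2]),np.sin(x[2]);o=[]
    for Q,(a,b) in zip(ws,S):
        q=Q-x[:2]; lx=q[:,0]*c+q[:,1]*s; ly=-q[:,0]*s+q[:,1]*c
        o.append(a*lx+b*ly-75)
    return np.concatenate(o)
f=least_squares(res,[500,137,-.2],loss="soft_l1",f_scale=.5)
x=f.x;print("box",x[:2],np.degrees(x[2]),"med|res|",[np.median(np.abs(res(x)[i])) for i in [slice(0,len(L)),slice(len(L),len(L)+len(Rr)),slice(len(L)+len(Rr),len(L)+len(Rr)+len(T)),slice(-len(B),None)]])
# signed sizes
r0=res(x);k=np.cumsum([0]+[len(q) for q in W]);print("signed",[r0[k[i]:k[i+1]].mean() for i in range(4)])
ux=np.array([-np.sin(x[2]),np.cos(x[2])]);print("entry",x[:2]-81*ux,"far",x[:2]+79*ux)
# bar
lp=edge(255-g,[(231,v) for v in range(100,182,3)],(1,0),7); rp=edge(255-g,[(277,v) for v in range(100,182,3)],(-1,0),7)
c,u=bar(d,lp,rp); u=u*np.sign(-u[1])
tf=np.array(d["tool_from_camera"]); ut=tf[:3,:3]@u; ct=tf[:3,:3]@c+tf[:3,3]
print("bar dir tool",ut,"pt at y=0:",ct-ut*ct[1]/ut[1]," collar y px")
print("dir world",d["TW"][:3,:3]@u, lp[::9],rp[::9],len(lp),len(rp)); print(pose()[0],pose()[2]["tcp_rot"],pose()[2]["time"])
E
```

```text
box [495.84 136.3 ] -11.298706710617328 med|res| [np.float64(0.9143040560593505), np.float64(0.9562478765022533), np.float64(0.236304576018469), np.float64(1.9759841498167248)]
signed [np.float64(0.9183055529879826), np.float64(0.9410524651100606), np.float64(0.1855098802893096), np.float64(1.7150304968852166)]
entry [479.97  56.87] far [511.32 213.77]Traceback (most recent call last):
  File "<stdin>", line 22, in <module>
  File "fit.py", line 17, in bar
    p,v=line(P); n=np.cross(np.linalg.solve(K,[*p,1]),np.linalg.solve(K,[*(p+50*v),1])); N.append(n/np.linalg.norm(n))
        ~~~~^^^
  File "fit.py", line 13, in line
    vx,vy,x0,y0=cv2.fitLine(P.astype(np.float32),cv2.DIST_HUBER,0,.01,.01).ravel(); return np.array([x0,y0]),np.array([vx,vy])
                ~~~~~~~~~~~^^^^^^^^^^^^^^^^^^^^^^^^^^^^^^^^^^^^^^^^^^^^^^^
cv2.error: OpenCV(4.12.0) /io/opencv/modules/imgproc/src/linefit.cpp:618: error: (-215:Assertion failed) npoints2 >= 0 || npoints3 >= 0 in function 'fitLine'
```

```bash
python3 -m jog '[[0.001,0.03,0,0,0],[0.003,0.08,0,-0.5,0],[0.005,0.13,0,-1,0],[0.007,0.18,0,-1.5,0],[0.009,0.23,0,-2,0],[0.011,0.28,0,-2.5,0],[0.0127,0.32,0,-2.7,0],[0.0127,0.337,0,-2.7,0]]'
python3 -m jog '[[0,0,0.03,0,0],[0,0,0.07,0,0],[0,0,0.11,0,0],[0,0,0.15,0,0],[0,0,0.18,0,0],[0,0,0.197,0,0],[0,0,0.197,0,0],[0,0,0.197,0,0]]'
python3 look.py w4.png knock_bar:98 bar_grip:98 drying_mat:0
```

```text
time: 8.25
tool_pos: [428.0, -201.1, 303.0]
tcp_rot: [179.7, -0.6, -11.5]
ft_force: [-0.5, 0.1, -1.4]
finger_gap: 18.7
time: 9.05
tool_pos: [429.9, -202.9, 106.5]
tcp_rot: [179.7, -0.6, -11.5]
ft_force: [0.3, -0.5, 0.2]
finger_gap: 18.7
knock_bar 0.65 [255.7 189.4] [ 436.1 -171.3   98. ]
drying_mat 0.89 [360.4 180.7] [ 505.8 -206.5    0. ]
[ 431.  -203.3  107.7] [179.6  -0.8 -11.5] 9.25 [-0.3  0.1 -1. ] 18.5308172891114
```

View pics/w4.png

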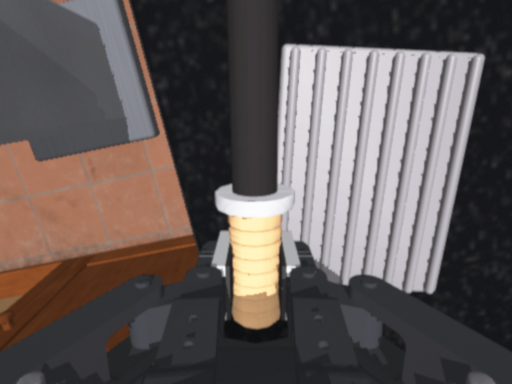

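The bar hangs in line with the gripper: collar ≈ (255,200), sleeve edges ≈ columns 231 and 278. I'll fit the sleeve edges here and find the nose with the fixed cameras.

```bash
cat > barfit.py <<'E'
from fit import *
def measure():
    d=snap("wrist");im=d["image"].astype(np.float32).max(2)
    print("sleeve/bg levels",np.median(im[30:170,240:270]),np.median(im[30:130,200:226]))
    # left edge col, right edge col by min-error split of each row band
    out=[]
    for s,(a,b) in(("l",(219,245)),("r",(264,281))):
        P=[]
        for v in range(4,172,8):
            m=im[v:v+8,a:b].mean(0); n=len(m)
            best=min(range(3,n-3),key=lambda k:m[:k].var()*k+m[k:].var()*(n-k)); P.append((a+best-.5,v+3.5))
        out.append(np.array(P))
    return d,out
if __name__=="__main__":
    d,(lp,rp)=measure()
    for P in(lp,rp):
        p,v=line(P); print([ (p+v*(y-p[1])/v[1])[0] for y in(0,170)], P[:,0])
    c,u=bar(d,lp,rp); u*=np.sign(-u[1]); tf=np.array(d["tool_from_camera"]); ut=tf[:3,:3]@u; ct=tf[:3,:3]@c+tf[:3,3]
    print("dir tool",ut,"pt y=0",ct-ut*ct[1]/ut[1],"y=-100",ct-ut*(ct[1]+100)/ut[1],"world dir",d["TW"][:3,:3]@u)
    RS={}
    for n in("scene","top"):
        e=snap(n)
        save(e,n+"5.png")
        for k in("bar_nose","knock_bar","bar_grip","entry_bush","far_bush"):
            q=r.pinpoint(e,k)[:1]
            for a in q: print(n,k,round(a["conf"],2),np.array(a["uv"]),atz(e,a["uv"],98)); RS.setdefault(k,[]).append(ray(e,a["uv"]))
    for k,v in RS.items():
        if len(v)==2: print(k,*tri(v))
    p,R,s=pose();print(p,s["tcp_rot"])
E
python3 barfit.py
```

```text
sleeve/bg levels 58.0 27.0
[np.float32(228.17387), np.float32(232.91255)] [228.5 228.5 228.5 228.5 229.5 229.5 229.5 230.5 230.5 230.5 230.5 231.5
 231.5 231.5 231.5 231.5 231.5 232.5 232.5 232.5 232.5]
[np.float32(276.5), np.float32(276.5)] [275.5 274.5 275.5 275.5 275.5 276.5 276.5 276.5 276.5 276.5 276.5 276.5
 276.5 276.5 276.5 276.5 276.5 276.5 276.5 276.5 276.5]
dir tool [-0.01 -1.    0.06] pt y=0 [-0.2   0.   12.02] y=-100 [  -1.56 -100.     17.85] world dir [ 0.19  0.98 -0.07]
scene bar_nose 0.97 [283.4 202.3] [483.5   -0.34  98.  ]
scene bar_grip 0.97 [338.7 172.8] [ 442.65 -207.41   98.  ]
scene entry_bush 0.63 [274.6 212.8] [475.64  48.95  98.  ]
scene far_bush 0.63 [215.2 240.6] [520.09 212.26  98.  ]
top bar_nose 0.84 [260.5 223.7] [473.12   6.42  98.  ]
top knock_bar 0.63 [315.5 237.3] [ 432.06 -160.39   98.  ]
top entry_bush 0.63 [245.8 221.9] [478.52  51.35  98.  ]
top far_bush 0.66 [194.7 210.6] [513.08 208.73  98.  ]
bar_nose [474.77   7.88 105.28] [np.float64(3.0391468365382592), np.float64(3.039146836538239)]
entry_bush [476.75  50.5   98.88] [np.float64(1.811515164505668), np.float64(1.8115151645057137)]
far_bush [516.43 210.86  97.73] [np.float64(3.805646018021833), np.float64(3.8056460180218217)]
[ 429.9  -202.58  105.9 ] [179.67  -0.63 -11.47]
```

```bash
python3 - <<'E'
from fit import *
e=snap("scene");p,R,s=pose();y=np.radians(11.47);u=np.array([np.sin(y),np.cos(y),0])
print("K",np.array(e["K"])[0])
g=p.copy()-[0,0,5.6]
print("grip",proj(e,g),"collar",proj(e,g+32*u),"sleeve end",proj(e,g+167*u))
for dz in(-20,-10,0,10):print(dz,proj(e,g+214*u+[0,0,dz]))
print("entry pred",proj(e,[480,56.9,98]),"far",proj(e,[511.3,213.8,98]))
im=cv2.cvtColor(e["image"],cv2.COLOR_RGB2BGR)[155:255,205:355]
cv2.imwrite("pics/c6.png",cv2.resize(im,None,fx=5.3,fy=5.3,interpolation=cv2.INTER_CUBIC))
E
```

```text
K [462.64   0.   250.19]
grip [342.21 174.25] collar [334.43 178.4 ] sleeve end [298.98 197.28]
-20 [285.22 211.21]
-10 [285.38 207.85]
0 [285.54 204.45]
10 [285.7  201.01]
entry pred [271.16 213.73] far [217.82 242.49]
```

View pics/c6.png

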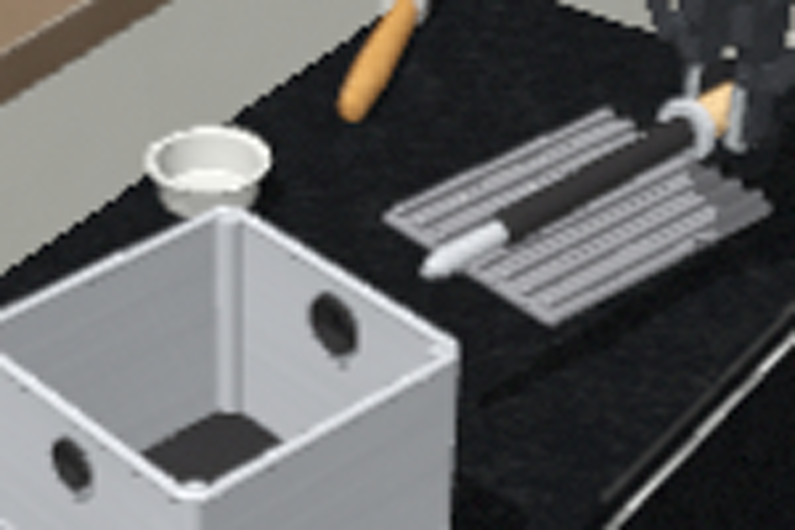

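The scene crop shows the nose tip at ≈ (286,206) against a predicted (285.5,204.5), so droop is only a few mm. The entry bush matches its predicted pixel to about 1–2 px. The lateral offset is about 0. I'll feed the nose into the large bush.

```bash
python3 -m jog '[[0,-0.01,0.0005,0,0],[0,-0.02,0.0005,0,0],[0,-0.03,0.0005,0,0],[0,-0.036,0.0005,0,0],[0,-0.038,0.0005,0,0],[0,-0.038,0.0005,0,0]]'
cat > st.py <<'E'
from h import *
np.set_printoptions(precision=2,suppress=True)
import sys
E0=np.array([480,56.9,98]);a=np.radians(11.3);u=np.array([np.sin(a),np.cos(a),0]);n=np.array([np.cos(a),-np.sin(a),0])
e=snap("scene");p,R,s=pose();q=p-E0
print("along",q@u,"collar gap",-(q@u)-32,"lat",q@n,"z",p[2],s["tcp_rot"],"F u/n/z",s["ft_force"]@u,s["ft_force"]@n,s["ft_force"][2],"M",s["wrist_torque"],s["time"])
d=np.array(R)@[0,-1,0]; g=p-[0,0,5.6]
print("pred nose",proj(e,g+214*d),"entry",proj(e,E0))
if len(sys.argv)>1:
    im=cv2.cvtColor(e["image"],cv2.COLOR_RGB2BGR)[180:265,205:320]
    cv2.imwrite("pics/"+sys.argv[1],cv2.resize(im,None,fx=6.9,fy=6.9,interpolation=cv2.INTER_CUBIC))
E
python3 st.py c7.png
```

```text
time: 10.55
tool_pos: [437.6, -164.9, 105.2]
tcp_rot: [179.7, -0.6, -11.4]
ft_force: [0.5, -0.4, -0.6]
finger_gap: 18.7
along -226.14155858085385 collar gap 194.14155858085385 lat 1.8838436201046305 z 105.21450400776139 [179.66  -0.63 -11.44] F u/n/z -0.5015554218896386 0.8636016422538856 -1.3518671153059412 M [-0.05 -0.05 -0.  ] 10.6
pred nose [274.15 211.18] entry [271.16 213.73]
```

View pics/c7.png

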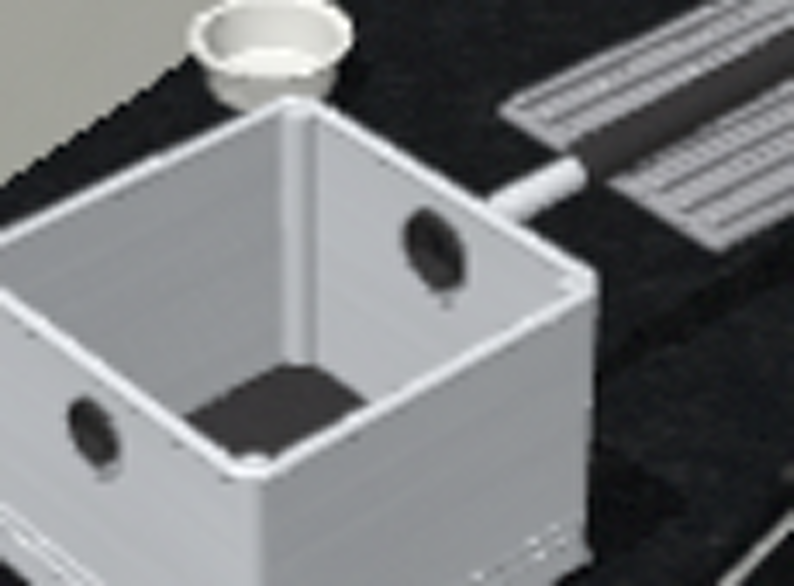

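The spigot's line extends to (435,246) in the crop. The large bush is centred at ≈ (435,250), which is well aligned, so I'll go on in.

```bash
python3 -m jog '[[0,-0.007,0,0,0],[0,-0.014,0,0,0],[0,-0.021,0,0,0],[0,-0.028,0,0,0],[0,-0.035,-0.0001,0,0],[0,-0.042,-0.0002,0,0],[0,-0.048,-0.0002,0,0],[0,-0.048,-0.0002,0,0]]'
python3 st.py c8.png; cp pics/c8.png /tmp
```

```text
time: 11.4
tool_pos: [447.2, -117.4, 105.1]
tcp_rot: [179.7, -0.6, -11.4]
ft_force: [-0.4, -0.2, -1.2]
finger_gap: 18.5
along -177.76742132627754 collar gap 145.76742132627754 lat 2.029260344734664 z 105.1453789566656 [179.65  -0.64 -11.39] F u/n/z -0.055371630660708764 -0.30958200591070806 -1.4624349591669197 M [-0.04 -0.01  0.01] 11.45
pred nose [259.15 219.28] entry [271.16 213.73]
```

View pics/c8.png

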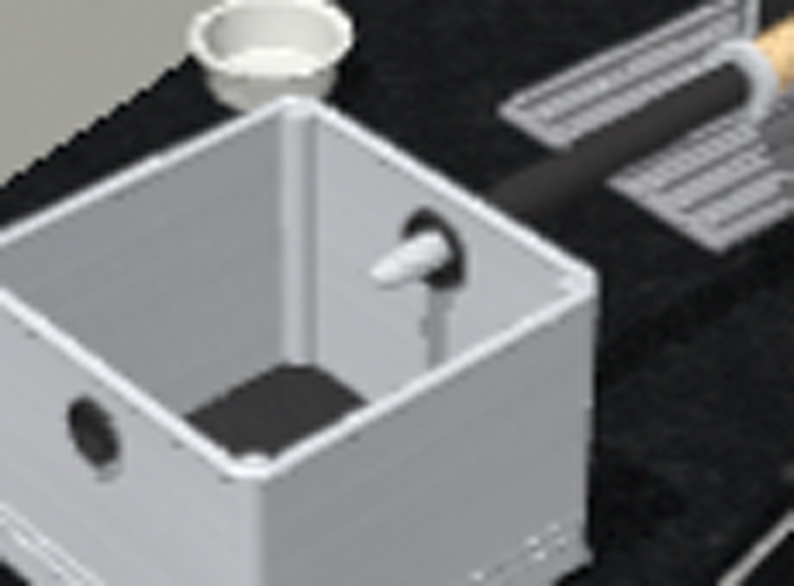

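The nose is through the large bush, tip at ≈ (373,277), close to the prediction of (374,271). There is no contact force, so I'll continue slowly and watch the force.

```bash
python3 -m jog '[[0,-0.006,0,0,0],[0,-0.012,-0.0001,0,0],[0,-0.018,-0.0001,0,0],[0,-0.024,-0.0002,0,0],[0,-0.030,-0.0002,0,0],[0,-0.035,-0.0002,0,0],[0,-0.04,-0.0003,0,0],[0,-0.04,-0.0003,0,0]]'
python3 st.py
python3 -m jog '[[0,-0.006,0,0,0],[0,-0.012,-0.0001,0,0],[0,-0.018,-0.0001,0,0],[0,-0.024,-0.0002,0,0],[0,-0.030,-0.0002,0,0],[0,-0.036,-0.0002,0,0],[0,-0.042,-0.0003,0,0],[0,-0.042,-0.0003,0,0]]'
python3 st.py c9.png
```

```text
time: 12.25
tool_pos: [455.2, -78.0, 105.2]
tcp_rot: [179.7, -0.6, -11.4]
ft_force: [0.6, 0.7, -1.4]
finger_gap: 18.6
along -137.4682955936571 collar gap 105.4682955936571 lat 2.0839784655868083 z 105.21153092720225 [179.65  -0.64 -11.36] F u/n/z 0.06305466773005552 0.9806113807277621 -1.5242808829191081 M [-0.04  0.01 -0.04] 12.3
pred nose [246.09 226.31] entry [271.16 213.73]
time: 13.1
tool_pos: [463.5, -36.4, 105.2]
tcp_rot: [179.7, -0.6, -11.3]
ft_force: [-0.6, -0.4, -0.1]
finger_gap: 18.4
along -95.07702782699964 collar gap 63.07702782699964 lat 2.0907303023614636 z 105.22313548682558 [179.65  -0.63 -11.31] F u/n/z -0.6029239548452332 0.3962401167260124 -1.080620547332588 M [-0.06 -0.04 -0.02] 13.15
pred nose [231.76 234.06] entry [271.16 213.73]
```

View pics/c9.png

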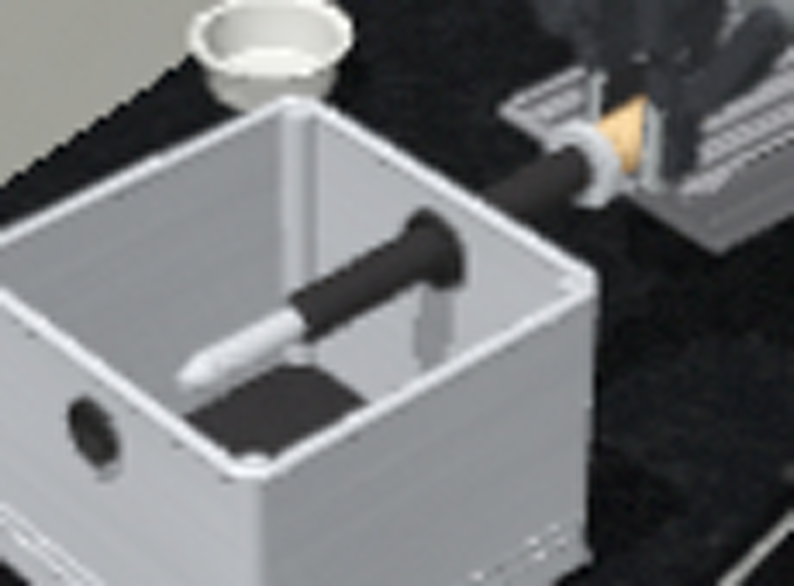

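The bar points straight at the small bush: tip at (182,382), and its line extends to ≈ (94,432), the bush centre. No force so far. I'll enter the small bush in short steps.

```bash
python3 -m jog '[[0,-0.004,0,0,0],[0,-0.008,0,0,0],[0,-0.012,-0.0001,0,0],[0,-0.016,-0.0001,0,0],[0,-0.02,-0.0001,0,0],[0,-0.024,-0.0001,0,0],[0,-0.028,-0.0002,0,0],[0,-0.028,-0.0002,0,0]]'
python3 st.py
python3 -m jog '[[0,-0.002,0,0,0],[0,-0.004,0,0,0],[0,-0.006,0,0,0],[0,-0.008,0,0,0],[0,-0.01,-0.0001,0,0],[0,-0.012,-0.0001,0,0],[0,-0.012,-0.0001,0,0]]'
python3 st.py
```

```text
time: 13.95
tool_pos: [469.0, -8.8, 105.3]
tcp_rot: [179.7, -0.6, -11.3]
ft_force: [0.1, -0.8, -1.3]
finger_gap: 18.5
along -66.82678071346405 collar gap 34.826780713464046 lat 2.091657727001172 z 105.25863601108281 [179.65  -0.63 -11.28] F u/n/z -0.8700193085070704 0.059476444547260705 -1.3017733376313667 M [-0.04  0.11  0.  ] 14.0
pred nose [221.84 239.43] entry [271.16 213.73]
time: 14.7
tool_pos: [471.4, 3.0, 105.3]
tcp_rot: [179.7, -0.6, -11.3]
ft_force: [0.7, 0.1, -1.2]
finger_gap: 18.2
along -54.68669669264203 collar gap 22.68669669264203 lat 2.08627396399493 z 105.3093200644588 [179.65  -0.63 -11.26] F u/n/z -0.3372342888647231 0.31747861682566275 -1.232374897657228 M [-0.03  0.01 -0.03] 14.75
pred nose [217.49 241.78] entry [271.16 213.73]
```

```bash
python3 -m jog '[[0,-0.002,0,0,0],[0,-0.004,0,0,0],[0,-0.006,0,0,0],[0,-0.008,0,0,0],[0,-0.010,0,0,0],[0,-0.012,-0.0001,0,0],[0,-0.014,-0.0001,0,0],[0,-0.014,-0.0001,0,0]]'
python3 st.py c10.png
python3 look.py w10.png knock_bar:98 entry_bush:98
python3 - <<'E'
import cv2
a=cv2.imread('pics/c10.png')[:500];b=cv2.imread('pics/w10.png')
a=cv2.resize(a,(600,int(500*600/a.shape[1])))[:,:340]
b=b[100:384,120:400]; b=cv2.resize(b,(int(280*a.shape[0]/284),a.shape[0]))
cv2.imwrite('pics/m10.png',cv2.hconcat([a,b]))
E
```

```text
time: 15.55
tool_pos: [474.1, 16.9, 105.3]
tcp_rot: [179.6, -0.6, -11.2]
ft_force: [0.3, -0.2, -0.6]
finger_gap: 18.5
along -40.5882992310897 collar gap 8.5882992310897 lat 2.0720829477409617 z 105.2941298986092 [179.64  -0.63 -11.25] F u/n/z -0.4381611948352217 -0.9078912355740987 -0.5785373975499368 M [-0.02 -0.    0.03] 15.6
pred nose [212.36 244.57] entry [271.16 213.73]
knock_bar 0.82 [256.9 186. ] [480.9  50.   98. ]
entry_bush 0.55 [246.5 170.8] [478.1  56.8  98. ]
[474.1  16.6 105.3] [179.6  -0.6 -11.3] 15.75 [-0.  -0.6 -0.2] 18.705955361041834
```

View pics/m10.png

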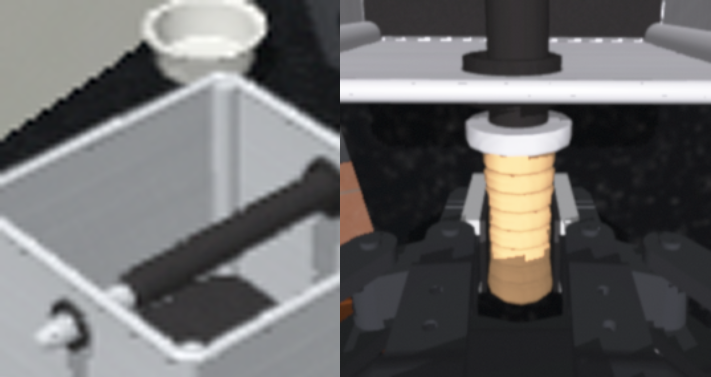

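The left panel shows the nose out of the small bush at ≈ (55,330). The right panel shows the bar centred in the inner bush at ≈ (515,60), with the collar a few mm short of the wall. Now the last millimetres, watching the force.

```bash
python3 -m jog '[[0,-0.001,0,0,0],[0,-0.002,0,0,0],[0,-0.003,0,0,0],[0,-0.004,0,0,0],[0,-0.005,0,0,0],[0,-0.006,0,0,0],[0,-0.006,0,0,0]]'
python3 st.py
python3 -m jog '[[0,-0.0005,0,0,0],[0,-0.001,0,0,0],[0,-0.0015,0,0,0],[0,-0.002,0,0,0],[0,-0.002,0,0,0]]'
python3 st.py
```

```text
time: 16.45
tool_pos: [475.2, 22.6, 105.2]
tcp_rot: [179.6, -0.6, -11.3]
ft_force: [-0.7, -0.2, -0.6]
finger_gap: 18.6
along -34.668096018878146 collar gap 2.6680960188781455 lat 2.0697105603329584 z 105.27102344261111 [179.64  -0.63 -11.25] F u/n/z 0.2499425413032045 -0.3857181792630019 -0.44308798796245374 M [-0.07  0.02  0.  ] 16.5
pred nose [210.17 245.75] entry [271.16 213.73]
time: 17.0
tool_pos: [475.3, 23.2, 105.2]
tcp_rot: [179.5, -0.6, -11.3]
ft_force: [-2.4, -9.1, -0.0]
finger_gap: 18.5
along -33.95775810717627 collar gap 1.957758107176268 lat 2.0141999412871434 z 105.18706459150198 [179.51  -0.61 -11.28] F u/n/z -8.189709717432356 -0.701374063005102 -0.5958307506043472 M [-1.27  0.37 -0.07] 17.05
pred nose [209.91 246.1 ] entry [271.16 213.73]
```

The collar has made contact at about 8–9 N. I'll relax to a light push and check.

```bash
python3 -m jog '[[0,0,0,0,0],[0,0,0,0,0],[0,0,0,0,0]]'
python3 st.py c11.png
python3 look.py w11.png knock_bar:98
python3 - <<'E'
import cv2
a=cv2.imread('pics/c11.png')[:500];b=cv2.imread('pics/w11.png')
a=cv2.resize(a,(600,int(500*600/a.shape[1])))[:,:340]
b=b[100:384,120:400]; b=cv2.resize(b,(int(280*a.shape[0]/284),a.shape[0]))
cv2.imwrite('pics/m11.png',cv2.hconcat([a,b]))
E
```

```text
time: 17.35
tool_pos: [475.3, 23.1, 105.2]
tcp_rot: [179.5, -0.6, -11.3]
ft_force: [-0.5, -3.4, -1.5]
finger_gap: 18.8
along -34.09144002703428 collar gap 2.091440027034281 lat 2.0564373832850427 z 105.20233146028102 [179.49  -0.61 -11.28] F u/n/z -2.9781374616723895 0.6049960719515538 -0.2526700382184035 M [-0.5   0.07 -0.1 ] 17.4
pred nose [209.95 246.07] entry [271.16 213.73]
[475.3  23.1 105.2] [179.5  -0.6 -11.3] 17.5 [ 0.5 -3.9 -0.7] 18.451326065554348
```

View pics/m11.png

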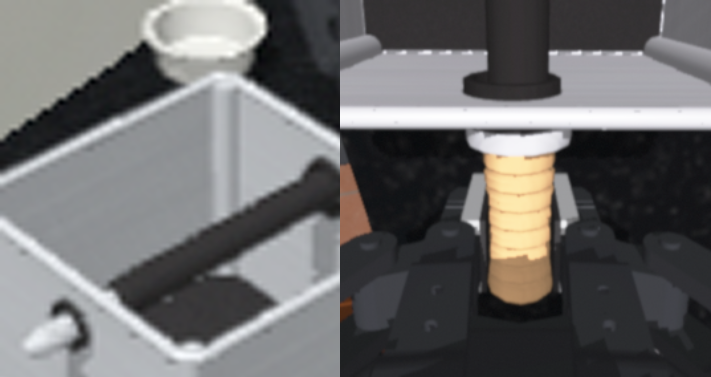

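The collar now sits at the wall, with the rim just above it at ≈ (518,120). The nose stands well clear of the small bush at ≈ (45,335), the box has not moved, and a light 3–4 N push remains. I'm handing in.

```bash
python3 -c "
from bench import r
print(r.hand_in()); s=r.sense(); print(s['time'],s['ft_force'],s['finger_gap'])"
```

```text
the job is handed in; nothing more can be done
None
the job is handed in; nothing more can be done
```

The bar is fully home through both bushes and the gripper is still holding the wooden grip, set to 120 N, ready for the wing nut. I handed the job in soon after the last check at 17.5 s, and it gave no verdict.

**What I did:** I gripped the bar from above by the wooden grip and measured the box from the wrist camera held over it. I then fed the bar along the bore line through the large and small bushes until the collar touched. Contact peaked at about 9 N, and I relaxed it to about 3–4 N.

**Last checks:**
- **Collar and nose:** the pictures show the collar against the large bush, and the nose clear of the small one and centred in it.
- **Box and other objects:** the box shows no visible shift. The arm touched nothing else.

**Checks that disagreed:**
- **Collar gap:** dead reckoning still gave about 2 mm of gap at contact, which is within the camera calibration error.
- **Bar droop:** the wrist-camera fit of the sleeve suggested about 0.06 rad of droop. The scene picture showed only about 0.02 rad, and the bar passed both bushes with no measurable side force.
- **Finger gap:** the fingers read about 18.5 mm on the 22 mm grip, which I did not explain. The hold stayed firm throughout.

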